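# Swing the trivet one hole towards the pot

## Robot

A 6-joint arm with a two-finger parallel gripper is mounted at the origin on the work surface. World frame = base frame: x ahead of the robot, y to its left, z up, the work surface at z = 0. Lengths are in m, angles in rad, forces in N, time in s.
With the tool pointing down it reaches from about 0.4 to 0.925 m from the base axis. Payload 3.4 kg.
Tool frame: the origin (TCP) lies midway between the tips of the shut fingers; the grasp point (between the pads) lies 19 mm behind it; z points along the fingers, y is the line along which they close (so a half turn about z gives the same grasp; the last joint's range is limited). The gripper opens to 85 mm and grips with 20 to 120 N. Pads are 22 mm wide; open, the fingers measure 114 mm over their backs; the gripper's body (76 mm by 85 mm) begins 54 mm behind the grasp point. The pads swing forward as they close: fully open they stand 13 mm farther back than shut.
Start: joints at [1.089, 0.307, 1.506, -0, 1.328, -0.073], TCP at [0.229, 0.528, 0.231] pointing down, gripper open.
Joint ranges: [-3.12, 3.12], [-1.05, 2.28], [0.14, 2.33], [-1.42, 4.57], [0.1, 2.73], [-2.68, 2.68]. Speed limits (rad/s): [2.57, 2.57, 3.14, 3.14, 3.14, 3.14].

## Interface

Orientations are given as [roll, pitch, yaw] about the fixed x, y, z axes, in that order (R = Rz(yaw) Ry(pitch) Rx(roll)).
In Python, from workcell import read_state, snapshot, close_job gives the robot as it stands. The module is installed in compiled form; this text tells all that it offers.
- The arm moves only by the tool arm_command, never from a script. Its arguments are lists of equal length, an entry for each row: "xyz": the shift along the tool's x, y, z in mm, a list of three; "rot": the turn, a rotation vector about the tool's x, y, z in degrees, a list of three. A call has 1 to 10 rows; each row shifts and turns the commanded pose from where the row before left it, along the tool's axes as they then stand; what a row does not reach is not made up. A row lasts 1/8 s, in which the tool goes at most 62.5 mm and 10.7 degrees, less where a joint would pass 70% of its speed; a pose out of reach is approached as far as the arm can. A call is refused whole if a number of a shift passes 62.5 or a number of a turn 10.7, either way. A call with a gripper value outside its range is refused whole. "jaw" is the closure in counts, from 0 (fully open) to 255 (shut), set as the call begins (left out, the last holds). The fingers move at their own pace and stop on an object; "grip_force" is the grip in N (left out, the last holds). Time passes only in rows, so rows that do not move let the fingers close. It gives the time, the measured TCP pose, the force, the opening and the grip force at its end, in the units of the state.
- read_state(): the state, without advancing time (a new reading comes with each control period).
- snapshot(name): name is "side" or "top"; returns a dict with "img" (384x512x3 uint8, red, green, blue), "fx", "fy", "cx", "cy" (pixels), "R" (3x3) and "t" (3): a world point X has camera coordinates R X + t. Camera axes: x right, y down, z forward; pixel columns grow to the right and rows downward; lengths in m; the calibration is good to about 2 mm. A picture is of the moment at which its call begins. There is no depth.
- close_job(): hands the job in; it is judged then, once.
The state is a dict: "time": time; "joints": joint angles; "joint_velocities": joint speeds; "effort": joint torques, N m; "tcp_pos": TCP position; "ee_rot": TCP orientation; "contact_force": force on the tool from outside, world axes, zero at the start; "wrist_torque": the same for the moment, N m; "finger_gap": opening from 0.0 (shut) to 1.0 (fully open); "grasp_force": force on a finger pad.
Only numpy, scipy, OpenCV 4.12 (cv2) and the standard library are available. Lean on these libraries where they do the work, as an engineer would, in place of code of your own. Each camera call takes 0.05 s, during which the arm holds its last target. There are 200 camera calls.

## Task

The swing-arm trivet on the kitchen worktop is locked in the middle hole of its round steel plate by a spring plunger. Pull the plunger's tall black knob up, swing the arm over to the very next hole on the side where the lidded cooking pot stands, and let the plunger snap fully home there. Leave the pot standing where it is.

Things in the scene. Friction and masses are not known exactly. Their poses are not given: they have to be found in the camera images.
- knob (a point): Centre of the black plunger knob, which stands on the arm: upright, round, 28 mm wide, 42 mm tall, centre 70 mm above the worktop when home, z up; a 26 mm sleeve (top at 46 mm) is under it. x points level along the arm, away from the pivot, whose upright axis is 115 mm from the knob on its -x side. The pivot's low steel cap (40 mm wide, top at 44 mm) is not the knob. Moves and turns with the knob.
- plunger (a joint): Lift of the knob against its spring, m: 0 = home, 0.026 = upper stop; 6 N down when home, 10 N at the stop. The pin is clear of the plate from 0.016 on; while home it locks the arm. Holes are countersunk: let go within 10 mm (5 degrees) of one and the spring centres the arm and drops the pin home; farther off the pin stays up on the plate.
- swing_arm (a joint): Angle of the arm about the pivot, rad, counter-clockwise from above: 0 = middle hole (start), +-0.524 = next holes (30 degrees), +-1.047 = last holes. Stays where left; about 1 N at the knob turns it. Wooden bar 30 mm wide, top at 32 mm, over a fixed steel plate (300 mm round, 20 mm high); a wooden trivet, 160 mm round, top at 45 mm, is on it 135 mm beyond the knob.
- pot (a point): Middle of the lidded steel cooking pot, on its axis 50 mm above its foot: 176 mm wide, 137 mm tall, two black loop handles reaching 120 mm from the axis. It stands loose on one side of the arm (+y or -y in the knob's frame), about 0.33 m from the pivot; a white bowl (190 mm wide, 75 mm high) stands on the other side. Both are clear of the trivet at the next hole.
There are look-alikes about, which are no part of the job. What is shaped like the part that bears pot but red is not meant.

How it is judged:
On the way, in this order (a step that is already met when the one before it is completed fails the run):
1. the plunger is pulled clear of its hole (value of joint plunger above 0.015 m), for 0.1 s.
2. the arm, with the plunger up, has left the middle hole (value of joint plunger above 0.01 m and (value of joint swing_arm above 0.2 rad or value of joint swing_arm below -0.2 rad)), for 0.05 s.
At the end, for the whole second after the job is handed in: The plunger is home (joint plunger below 4 mm) in the next hole on the pot's side: joint swing_arm between 0.45 and 0.60 rad if the pot stands on the knob's +y side, between -0.60 and -0.45 rad if on its -y side; the arm is at rest (value of joint plunger below 0.004 m and velocity of joint swing_arm between -0.05 and 0.05 rad/s and ((y of pot in the frame of knob above 0 m and value of joint swing_arm between 0.45 and 0.6 rad) or (y of pot in the frame of knob below 0 m and value of joint swing_arm between -0.6 and -0.45 rad))); the robot touches nothing.
It fails at once if the pot is shoved or tipped (its middle moves more than 20 mm from where it started) (distance of pot from where it was at the start of the episode above 0.02 m).
It also fails if it takes over 34 s, if anything falls off the work surface, if the arm or the gripper's body presses on something with over 40 N, if the wrist force passes 120 N, or if a joint passes its speed limit or range.

## Working session

There is one attempt and no reset: what is moved stays moved. The work goes in short steps, Python scripts to look and compute and a tool call to move; the robot and the scene stay as the last step left them, time stands still between calls to the robot, and variables do not carry over. Pictures are saved under pics/ and viewed, at most 10 in all, crops included, and the job is handed in when it is done.

Besides the shell and the picture viewer there is one more tool, called after "Call:" as name(argument=value, ...) on one line, values as JSON. arm_command: Moves the arm, as the interface text tells. Its arguments: {"type":"object","properties":{"xyz":{"type":"array"},"rot":{"type":"array"},"jaw":{"type":"number"},"grip_force":{"type":"number"}},"required":["xyz","rot"]}

```bash
mkdir -p pics
cat > h.py <<'E'
import numpy as np, cv2
from workcell import read_state, snapshot, close_job
def ray(s,u,v,z):
    R=np.array(s["R"]);t=np.array(s["t"])
    c=-R.T@t; d=R.T@np.array([(u-s["cx"])/s["fx"],(v-s["cy"])/s["fy"],1])
    return c+d*(z-c[2])/d[2]
def proj(s,X):
    p=np.array(s["R"])@np.array(X)+np.array(s["t"])
    return s["fx"]*p[0]/p[2]+s["cx"],s["fy"]*p[1]/p[2]+s["cy"]
E
python3 - <<'E'
from h import *
a=snapshot("top");b=snapshot("side")
for n,s in(("top",a),("side",b)):
    im=cv2.cvtColor(s["img"],cv2.COLOR_RGB2BGR); cv2.imwrite(f"pics/{n}.png",cv2.resize(im,(800,600),interpolation=cv2.INTER_CUBIC))
    print(n,-np.array(s["R"]).T@s["t"],s["fx"])
s=read_state();print(s["time"],s["tcp_pos"],s["ee_rot"],s["finger_gap"])
E
```

```text
top [ 0.29675843 -0.00514245  1.73313054] 498.3826014764684
side [ 0.42371227 -0.79302317  0.90470163] 360.1085493986864
0.1 [0.22827614 0.52706109 0.23046962] [-3.13974502e+00 -1.14023459e-04  2.73286107e+00] 1.0019338764468715
```

View pics/top.png

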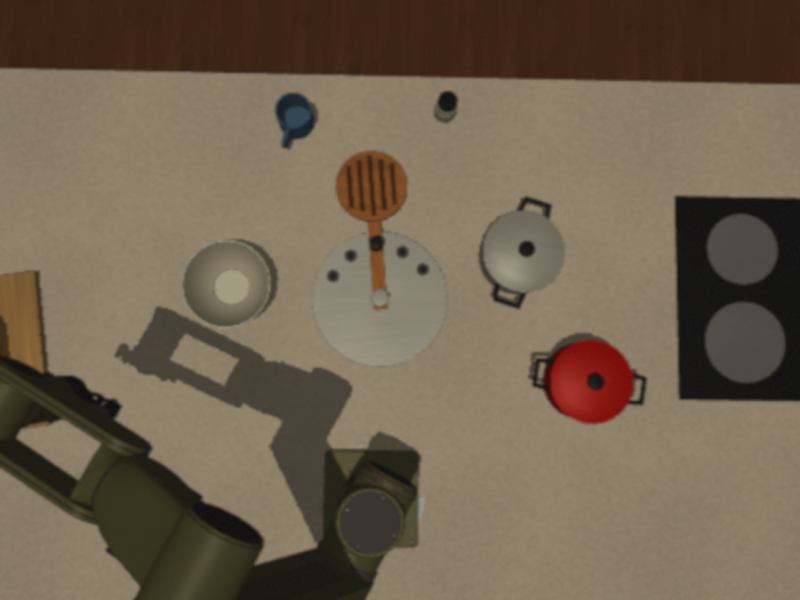

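View pics/side.png

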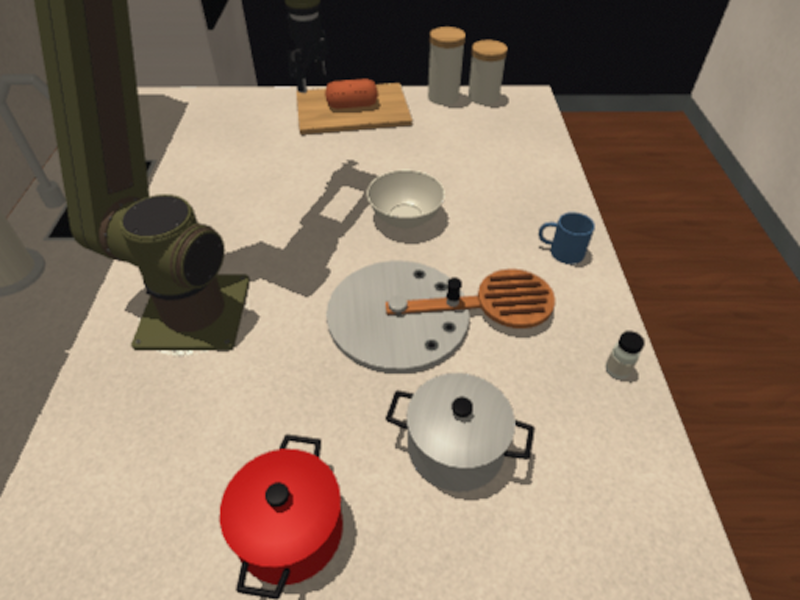

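The top view shows the plunger knob at (376,243), the pivot cap at (380,298) and the trivet at (372,186). The bowl is on the left (+y).
- **Pot candidates:** the steel pot at (523,250) and the red pot at (590,381). Steel is meant because red is excluded. It stands at -y, so the target is -0.524 rad.
- **Black knob candidates:** (376,243) on the arm, the shaker at (447,102), and the pot lid knobs at (526,249) and (596,381). The one on the arm fits.

Next I'll confirm this in a crop and measure.

Run:
```python
from h import *
a=snapshot("top");b=snapshot("side")
def dark(s,x0,x1,y0,y1):
    m=(s["img"][y0:y1,x0:x1].max(2)<60).astype('uint8')
    n,l,st,c=cv2.connectedComponentsWithStats(m)
    for i in range(1,n):
        if st[i,4]>8: print(st[i]+[x0,y0,0,0,0],c[i]+[x0,y0])
print("top");dark(a,225,285,140,185)
print("side");dark(b,250,310,165,230)
k=.64
piv=ray(a,380*k,298*k,.044); kn=ray(a,376*k,243*k,.085); pot=ray(a,526*k,249*k,.13);tr=ray(a,372*k,186*k,.045)
print(piv,kn,pot,tr,np.hypot(*(kn-piv)[:2]), np.hypot(*(tr-piv)[:2]))
c1=cv2.resize(a["img"][85:245,190:380],(475,400),interpolation=cv2.INTER_CUBIC);c2=cv2.resize(b["img"][165:230,240:310],(320,400)[0:1]+(297,),interpolation=cv2.INTER_CUBIC)
o=np.zeros((400,800,3),'uint8');o[:,:475]=c1;o[:297,480:]=c2
cv2.imwrite("pics/crop.png",o[...,::-1])
```

```text
top
[237 151   8   9  64] [240.578125 155.234375]
[255 159   5   5  21] [257. 161.]
[268 170   5   5  21] [270. 172.]
side
[266 174   5   3  11] [268. 175.]
[286 178   9  15 106] [290.00943396 185.16037736]
[280 182   5   3  12] [281.83333333 182.91666667]
[285 207   5   4  16] [287.0625 208.8125]
[274 219   5   4  17] [275.88235294 220.41176471]
[ 0.43061063 -0.01453799  0.044     ] [ 0.54508712 -0.00403291  0.085     ] [ 0.53083863 -0.31692132  0.13      ] [0.6777617  0.00672907 0.045     ] 0.11495748790094777 0.24806438066915615
```

View pics/crop.png

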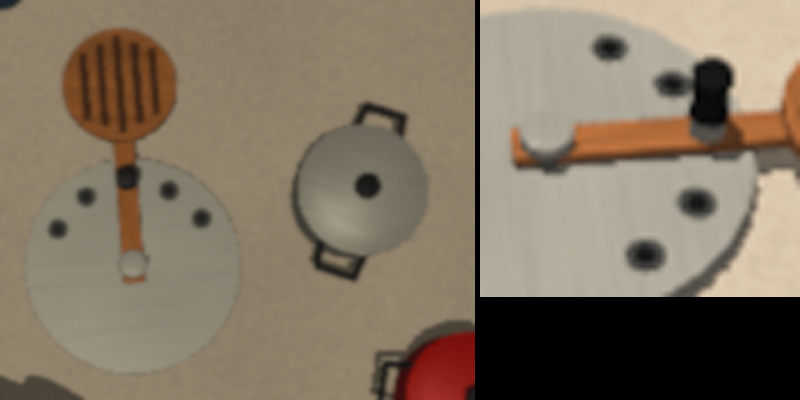

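The crop confirms it: the black knob stands on the wooden arm at (127,177), with the steel pot on the right at (365,190). The side inset shows the knob above its sleeve. Next I'll compute the move rows.

```bash
cat >> h.py <<'E'
def rows(p1,yaw1,n):
    s=read_state(); p=np.array(s["tcp_pos"]); y=s["ee_rot"][2]; y1=np.radians(yaw1)
    dy=(y1-y+np.pi)%(2*np.pi)-np.pi; st=(np.array(p1)-p)/n
    X=[];Rr=[]
    for i in range(n):
        a=y+dy*i/n; c,q=np.cos(a),np.sin(a)
        X.append([round(float(c*st[0]+q*st[1])*1e3,1),round(float(q*st[0]-c*st[1])*1e3,1),round(float(-st[2])*1e3,1)])
        Rr.append([0,0,round(float(-np.degrees(dy/n)),2)])
    print(X,Rr)
E
python3 -c "
from h import *
rows([.545,-.004,.2],185,20)
s=snapshot('top');print(ray(s,257,161,.02))"
```

```text
[[-25.1, -18.1, 1.5], [-24.6, -18.7, 1.5], [-24.2, -19.3, 1.5], [-23.7, -19.9, 1.5], [-23.2, -20.5, 1.5], [-22.7, -21.0, 1.5], [-22.1, -21.6, 1.5], [-21.6, -22.1, 1.5], [-21.0, -22.7, 1.5], [-20.5, -23.2, 1.5], [-19.9, -23.7, 1.5], [-19.3, -24.2, 1.5], [-18.7, -24.6, 1.5], [-18.1, -25.1, 1.5], [-17.4, -25.5, 1.5], [-16.8, -26.0, 1.5], [-16.1, -26.4, 1.5], [-15.5, -26.8, 1.5], [-14.8, -27.1, 1.5], [-14.1, -27.5, 1.5]] [[0, 0, -1.42], [0, 0, -1.42], [0, 0, -1.42], [0, 0, -1.42], [0, 0, -1.42], [0, 0, -1.42], [0, 0, -1.42], [0, 0, -1.42], [0, 0, -1.42], [0, 0, -1.42], [0, 0, -1.42], [0, 0, -1.42], [0, 0, -1.42], [0, 0, -1.42], [0, 0, -1.42], [0, 0, -1.42], [0, 0, -1.42], [0, 0, -1.42], [0, 0, -1.42], [0, 0, -1.42]]
[ 0.53662636 -0.06101259  0.02      ]
```

Hole at (0.537,-0.061), as expected.

Call:
arm_command(xyz=[[-25,-18,1.5],[-24.5,-18.5,1.5],[-24,-19,1.5],[-23.5,-20,1.5],[-23,-20.5,1.5],[-22.5,-21,1.5],[-22,-21.5,1.5],[-21.5,-22,1.5],[-21,-22.5,1.5],[-20.5,-23,1.5]], rot=[[0,0,-1.4],[0,0,-1.4],[0,0,-1.4],[0,0,-1.4],[0,0,-1.4],[0,0,-1.4],[0,0,-1.4],[0,0,-1.4],[0,0,-1.4],[0,0,-1.4]], jaw=0)

```text
time: 1.5
tcp_pos: [0.3862, 0.2622, 0.2163]
ee_rot: [3.141, 0.0, 2.978]
contact_force: [0.3, -0.2, 0.1]
finger_gap: 1.002
grasp_force: 0.0
```

Call:
arm_command(xyz=[[-20,-23.5,1.5],[-19.5,-24,1.5],[-18.5,-24.5,1.5],[-18,-25,1.5],[-17.5,-25.5,1.5],[-17,-26,1.5],[-16,-26.5,1.5],[-15.5,-27,1.5],[-15,-27,1.5],[0,0,0]], rot=[[0,0,-1.4],[0,0,-1.4],[0,0,-1.4],[0,0,-1.4],[0,0,-1.4],[0,0,-1.4],[0,0,-1.4],[0,0,-1.4],[0,0,-1.4],[0,0,0]])

```text
time: 2.75
tcp_pos: [0.5286, 0.0221, 0.2026]
ee_rot: [-3.141, 0.0, -3.089]
contact_force: [0.4, -0.0, 0.2]
finger_gap: 1.001
grasp_force: 0.0
```

```bash
python3 -c "
from h import *
print(read_state()['tcp_pos'],read_state()['ee_rot'],read_state()['joints'])
rows([.545,-.004,.12],185,4)"
```

```text
[0.52859894 0.02205096 0.20258143] [-3.14117660e+00  3.95018331e-04 -3.08878837e+00] [-3.78909917e-02  2.67550106e-01  1.64335167e+00 -4.01634398e-04
  1.23025982e+00 -1.66135746e+00]
[[-3.8, -6.7, 20.6], [-3.7, -6.8, 20.6], [-3.6, -6.8, 20.6], [-3.6, -6.8, 20.6]] [[0, 0, -0.49], [0, 0, -0.49], [0, 0, -0.49], [0, 0, -0.49]]
```

Call:
arm_command(xyz=[[-4,-6.5,20],[-4,-7,20],[-3.5,-7,20],[-3.5,-7,20],[0,0,0]], rot=[[0,0,-0.5],[0,0,-0.5],[0,0,-0.5],[0,0,-0.5],[0,0,0]])

```text
time: 3.38
tcp_pos: [0.5426, -0.0021, 0.1214]
ee_rot: [3.141, -0.004, -3.052]
contact_force: [-0.0, 0.9, 0.1]
finger_gap: 0.999
grasp_force: 0.0
```

Run:
```python
from h import *
a=snapshot("side");t=snapshot("top")
print(read_state()['tcp_pos'],[proj(a,[.545,-.004,z]) for z in(.12,.07)],proj(t,[.545,-.004,.09]))
o=np.zeros((400,800,3),'uint8')
o[:,:395]=cv2.resize(a["img"][130:230,240:340],(395,400),interpolation=cv2.INTER_CUBIC)
o[:,400:]=cv2.resize(t["img"][110:210,190:290],(400,400),interpolation=cv2.INTER_CUBIC)
cv2.imwrite("pics/c2.png",o[...,::-1])
```

```text
[ 0.54400786 -0.00206848  0.1230984 ] [(np.float64(290.47367511586964), np.float64(174.12346979245405)), (np.float64(289.23752856348494), np.float64(185.26314429651828))] (np.float64(240.63213862541218), np.float64(155.32159978155323))
```

View pics/c2.png

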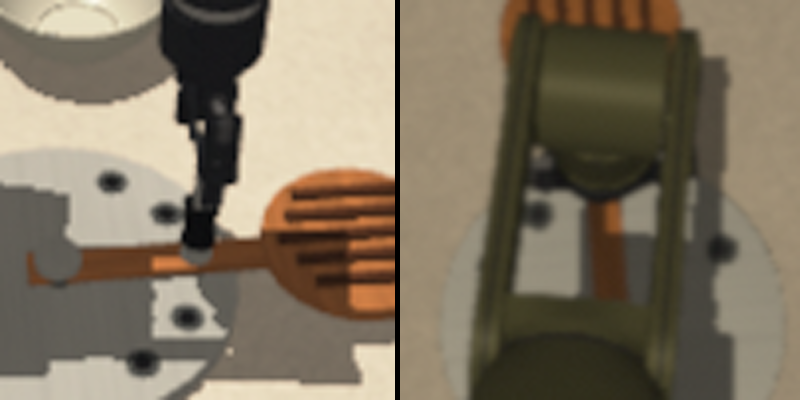

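The side crop shows the knob at (200,225) directly under the fingers, and the trivet is clear. I'll descend and grip.

Call:
arm_command(xyz=[[-1,-2,8],[0,0,14],[0,0,14],[0,0,14],[0,0,12],[0,0,2],[0,0,0]], rot=[[0,0,0],[0,0,0],[0,0,0],[0,0,0],[0,0,0],[0,0,0],[0,0,0]])

```text
time: 4.35
tcp_pos: [0.5456, -0.0047, 0.0586]
ee_rot: [3.142, -0.0, -3.051]
contact_force: [-0.6, 0.1, 0.4]
finger_gap: 1.002
grasp_force: 0.0
```

Call:
arm_command(xyz=[[0,0,0],[0,0,0],[0,0,0],[0,0,0],[0,0,0],[0,0,0],[0,0,0],[0,0,0]], rot=[[0,0,0],[0,0,0],[0,0,0],[0,0,0],[0,0,0],[0,0,0],[0,0,0],[0,0,0]], jaw=255, grip_force=60)

```text
time: 5.35
tcp_pos: [0.5458, -0.0041, 0.0595]
ee_rot: [3.141, 0.001, -3.052]
contact_force: [-1.3, 4.0, 6.3]
finger_gap: 0.313
grasp_force: 58.8
```

Call:
arm_command(xyz=[[0,0,-4],[0,0,-5],[0,0,-5],[0,0,-5],[0,0,-3],[0,0,0],[0,0,0]], rot=[[0,0,0],[0,0,0],[0,0,0],[0,0,0],[0,0,0],[0,0,0],[0,0,0]])

```text
time: 6.22
tcp_pos: [0.5457, -0.0045, 0.0808]
ee_rot: [3.141, 0.0, -3.051]
contact_force: [4.4, 3.5, -10.0]
finger_gap: 0.307
grasp_force: 59.5
```

Run:
```python
from h import *
s=read_state();p=s['tcp_pos'];print(p,s['contact_force'],s['ee_rot'])
# arc rows, 20 rows, -30 deg about pivot
piv=np.array([.4306,-.0145]);n=20
r=p[:2]-piv;a0=np.arctan2(r[1],r[0]);R=np.hypot(*r);print(np.degrees(a0),R)
d=np.radians(-30/n)
v=piv+R*np.array([np.cos(a0+d),np.sin(a0+d)])-p[:2]
y=s['ee_rot'][2];c,q=np.cos(y),np.sin(y)
print((c*v[0]+q*v[1])*1e3,(q*v[0]-c*v[1])*1e3,"rot z",30/n)
```

```text
[ 0.54566615 -0.00454685  0.08075208] [  4.39533414   3.54624758 -10.04286393] [ 3.14138712e+00  3.79341573e-04 -3.05146635e+00]
4.943745975375198 0.11549581826135707
0.051191810816242966 -3.023153711702245 rot z 1.5
```

The plunger is up: about 10 N down, 22 mm of lift. Now I'll swing along the arc.

Call:
arm_command(xyz=[[0.04,-3,0],[0.04,-3,0],[0.04,-3,0],[0.04,-3,0],[0.04,-3,0],[0.04,-3,0],[0.04,-3,0],[0.04,-3,0],[0.04,-3,0],[0.04,-3,0]], rot=[[0,0,1.5],[0,0,1.5],[0,0,1.5],[0,0,1.5],[0,0,1.5],[0,0,1.5],[0,0,1.5],[0,0,1.5],[0,0,1.5],[0,0,1.5]])

```text
time: 7.48
tcp_pos: [0.5439, -0.0342, 0.0805]
ee_rot: [3.141, -0.001, 2.968]
contact_force: [4.9, 5.0, -10.1]
finger_gap: 0.306
grasp_force: 59.7
```

Call:
arm_command(xyz=[[0.04,-3,0],[0.04,-3,0],[0.04,-3,0],[0.04,-3,0],[0.04,-3,0],[0.04,-3,0],[0.04,-3,0],[0.04,-3,0],[0.04,-3,0],[0.04,-3,0]], rot=[[0,0,1.5],[0,0,1.5],[0,0,1.5],[0,0,1.5],[0,0,1.5],[0,0,1.5],[0,0,1.5],[0,0,1.5],[0,0,1.5],[0,0,1.5]])

```text
time: 8.72
tcp_pos: [0.5345, -0.0623, 0.0804]
ee_rot: [3.141, -0.002, 2.706]
contact_force: [3.1, 5.0, -10.7]
finger_gap: 0.306
grasp_force: 59.8
```

Call:
arm_command(xyz=[[0,0,0],[0,0,0],[0,0,0]], rot=[[0,0,0],[0,0,0],[0,0,0]])

```text
time: 9.1
tcp_pos: [0.5344, -0.0624, 0.0804]
ee_rot: [3.141, -0.002, 2.707]
contact_force: [3.4, 3.6, -10.5]
finger_gap: 0.312
grasp_force: 59.7
```

Run:
```python
from h import *
a=snapshot("side");t=snapshot("top");s=read_state();p=s['tcp_pos']
r=p[:2]-np.array([.4306,-.0145]);print(p,np.degrees(np.arctan2(r[1],r[0])),np.hypot(*r),np.degrees(s['ee_rot'][2]))
o=np.zeros((400,800,3),'uint8')
o[:,:395]=cv2.resize(a["img"][130:230,240:340],(395,400),interpolation=cv2.INTER_CUBIC)
o[:,400:]=cv2.resize(t["img"][110:210,190:290],(400,400),interpolation=cv2.INTER_CUBIC)
cv2.imwrite("pics/c3.png",o[...,::-1])
```

```text
[ 0.53438938 -0.06243229  0.08040169] -24.78856128600636 0.11432296456600886 155.11857477766526
```

View pics/c3.png

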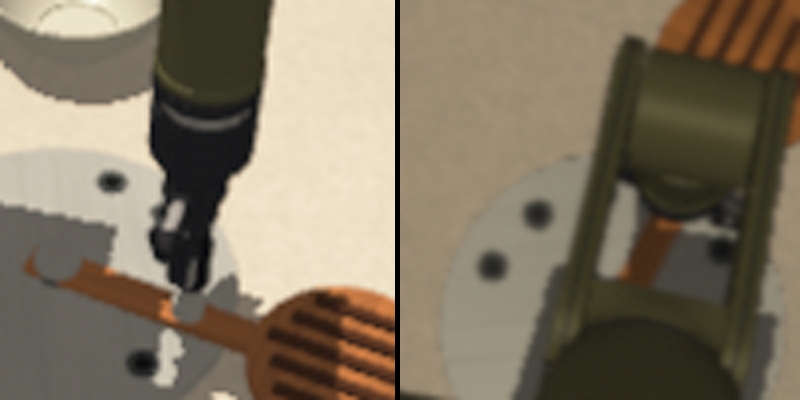

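The arm has swung 29.7° and now covers the next hole. In the side crop the arm's sleeve is at (190,305), with only the last hole still visible at (143,362). I'll lower it and release.

Call:
arm_command(xyz=[[0,0,5],[0,0,5],[0,0,5],[0,0,4],[0,0,2],[0,0,0]], rot=[[0,0,0],[0,0,0],[0,0,0],[0,0,0],[0,0,0],[0,0,0]])

```text
time: 9.95
tcp_pos: [0.535, -0.0611, 0.0597]
ee_rot: [3.139, -0.002, 2.708]
contact_force: [4.1, 10.4, -8.7]
finger_gap: 0.309
grasp_force: 60.3
```

Call:
arm_command(xyz=[[0,0,0],[0,0,0],[0,0,0],[0,0,0],[0,0,0],[0,0,0],[0,0,0],[0,0,0]], rot=[[0,0,0],[0,0,0],[0,0,0],[0,0,0],[0,0,0],[0,0,0],[0,0,0],[0,0,0]], jaw=0, grip_force=20)

```text
time: 10.95
tcp_pos: [0.5354, -0.0631, 0.0598]
ee_rot: [-3.142, -0.0, 2.708]
contact_force: [0.6, 0.1, -0.3]
finger_gap: 1.001
grasp_force: 0.0
```

Released. I'll go straight up and back the tool away so both cameras can see the knob.

Call:
arm_command(xyz=[[0,0,-8],[0,0,-15],[0,0,-20],[0,0,-30],[0,0,-40],[0,0,-40],[20,15,0],[30,30,0],[30,35,0],[10,30,0]], rot=[[0,0,0],[0,0,0],[0,0,0],[0,0,0],[0,0,0],[0,0,0],[0,0,0],[0,0,0],[0,0,0],[0,0,0]])

```text
time: 12.2
tcp_pos: [0.4967, 0.0765, 0.2125]
ee_rot: [-3.141, -0.003, 2.709]
contact_force: [0.9, -1.3, -0.5]
finger_gap: 1.001
grasp_force: 0.0
```

Call:
arm_command(xyz=[[10,30,0],[0,30,0],[0,30,0],[0,30,0],[0,20,0],[0,0,0],[0,0,0]], rot=[[0,0,0],[0,0,0],[0,0,0],[0,0,0],[0,0,0],[0,0,0],[0,0,0]])

```text
time: 13.08
tcp_pos: [0.5486, 0.205, 0.2125]
ee_rot: [-3.14, -0.001, 2.708]
contact_force: [-0.5, 0.0, 0.4]
finger_gap: 0.996
grasp_force: 0.0
```

Run:
```python
from h import *
a=snapshot("side");t=snapshot("top");s=read_state();print(s['tcp_pos'],s['contact_force'],s['time'])
for z in(.049,.091,.109):print(z,np.array(proj(a,[.535,-.0625,z]))*1)
def dark(s,x0,x1,y0,y1):
    m=(s["img"][y0:y1,x0:x1].max(2)<60).astype('uint8')
    n,l,st,c=cv2.connectedComponentsWithStats(m)
    for i in range(1,n):
        if st[i,4]>8: print(st[i]+[x0,y0,0,0,0],c[i]+[x0,y0])
dark(a,265,310,165,230);print('top');dark(t,240,285,140,185)
o=np.zeros((400,800,3),'uint8')
o[:,:395]=cv2.resize(a["img"][130:230,240:340],(395,400),interpolation=cv2.INTER_CUBIC)
o[:,400:]=cv2.resize(t["img"][90:210,230:350],(400,400),interpolation=cv2.INTER_CUBIC)
cv2.imwrite("pics/c4.png",o[...,::-1])
```

```text
[0.54887857 0.20477149 0.21275991] [ 0.17770479 -0.76404866  0.93443358] 13.175
0.049 [286.88986052 203.51156218]
0.091 [287.87827964 194.52153827]
0.109 [288.31932651 190.51005988]
[265 173   7   5  30] [267.93333333 175.06666667]
[278 181   8   5  29] [281.44827586 182.93103448]
[284 192   9  15 108] [288.00925926 199.24074074]
[274 219   5   4  15] [275.66666667 220.26666667]
top
[255 155   8   9  52] [258.23076923 158.73076923]
[240 156   3   4  10] [240.8 157.5]
[268 170   5   5  19] [270.15789474 171.84210526]
```

View pics/c4.png

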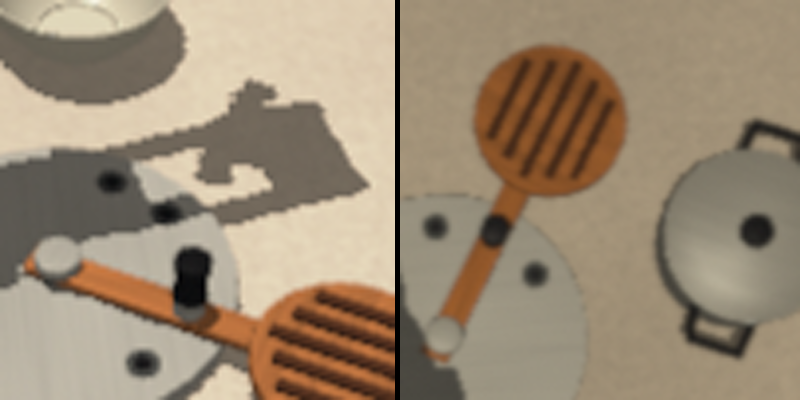

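The knob's centre is at side pixel (288,199.2). I predicted 199.0 for home and about 195.5 if the pin were up, so it's home in the next hole on the pot's side. The pot hasn't moved and the robot is clear.

```bash
python3 -c "
from h import *
print(close_job())"
```

```text
the job is handed in; nothing more can be done
None
```

The trivet arm is in the next hole on the steel pot's side (-30°) with the plunger home by the last pictures; the pot was not moved, and I handed the job in at about 13 s with the robot clear (no verdict was returned).

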